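# Put the tin away in the push-open drawer

## Task

Press the front of the little drawer unit's drawer in until its push-push catch lets go and the drawer springs right out, stand the food tin upright in the drawer, then press the drawer fully home until it catches and stays shut. Check that it has caught, and leave the jar and the cup where they are.

Things in the scene. Friction and masses are not known exactly. Their poses are not given: they have to be found in the camera images.
- drawer_face (a point): centre of the drawer's flat upright wooden front (202 wide, 76 high, 12 thick; lower edge 6, upper edge 82 above the worktop; no handle), 44 mm above the worktop; moves with the drawer. x points level into the unit (press this way), y left along the front, z up. The board above keeps a vertical tool off the shut front: press with it tilted 35 to 45 degrees, 8 to 20 mm above this point
- store_edge (a point): middle of the front upper edge of the drawer unit's top board. The unit is an oak box fixed to the worktop, 230 mm wide, body 175 mm deep. The solid top board (underside 108, top 122 mm above the worktop) stands 18 mm out over the shut drawer's front. Axes as drawer_face
- drawer (a joint): slide in m: 0 shut and caught, 0.115 fully out, -0.009 pressed in to the stop. A spring pushes it out (4 N shut, 2 N out; pushing in takes 1 to 2 N more). Push-push catch: from shut, press in to the stop, let go: it glides out by itself in 1 to 2 s. From open, push past shut to the stop, let go: it catches and rests near 0; let go short of that (under 7 mm past shut) it comes out again
- drawer_bay (a point): point on the drawer's inner floor (18 mm above the worktop), on its centre line, 55 mm behind the front face, where the tin can stand; moves with the drawer, axes as drawer_face. With the drawer out, the opening from the back of the front to the top board's edge is 85 mm long, and this point is at its middle. Inside width 184 mm; sides reach 54 mm above the worktop
- tin_center (a point): centre of the upright food tin (round, 58 mm diameter, 72 mm high, 0.18 kg, paper label, the plain can without a screw lid), half-way up; z is the tin's axis
- jar_center (a point): centre of the glass jar with a green lid (68 x 74 mm, 84 mm high), a bystander standing on the worktop beside the tin, half-way up
- cup_center (a point): centre of the small dark cup with a handle (60 x 84 mm, 53 mm high), a bystander standing loose on the back of the unit's top board, half-way up
Mind the look-alikes: they are no part of the job. Leave any red look-alike of the part that bears tin_center alone.

How it is judged:
On the way, in this order (a step that is already met when the one before it is completed fails the run):
1. the drawer has sprung out (value of joint drawer above 0.1 m), for 0.2 s.
2. the tin stands upright in the open drawer, let go (value of joint drawer above 0.06 m and z of tin_center in the frame of drawer_bay between 0.03 and 0.042 m and horizontal distance between tin_center and drawer_bay below 0.09 m and angle between tin_center's own z axis and vertical below 0.2 rad and contact force between the fingers and tin below 0.1 N), for 0.2 s.
3. the drawer has been pressed shut and has caught (value of joint drawer between -0.004 and 0.004 m and contact force between each of the arm, the fingers and drawer below 0.1 N), for 0.3 s.
At the end, for the whole second after the job is handed in: The drawer is shut and held by its catch with nothing pressing it (within 4 mm of its latched position), and the tin stands upright (within 0.2 rad) at rest on the drawer's floor (value of joint drawer between -0.004 and 0.004 m and z of tin_center in the frame of drawer_bay between 0.03 and 0.042 m and horizontal distance between tin_center and drawer_bay below 0.12 m and angle between tin_center's own z axis and vertical below 0.2 rad and linear speed of tin below 0.02 m/s); the robot touches nothing.
It fails at once if the jar is moved more than 30 mm (distance of jar_center from where it was at the start of the episode above 0.03 m).
It fails at once if the cup is moved more than 30 mm (distance of cup_center from where it was at the start of the episode above 0.03 m).
It also fails if it takes over 72 s, if anything falls off the work surface, if the arm or the gripper's body presses on something with over 40 N, if the wrist force passes 120 N, or if a joint passes its speed limit or range.

## Robot

A 7-joint arm with a two-finger parallel gripper is mounted at the origin on a cart in front of the work surface, level with it; the furniture and walls round the work are solid. World frame = base frame: x ahead of the robot, y to its left, z up, the work surface at z = 0. Lengths are in m, angles in rad, forces in N, time in s.
With the tool pointing down it reaches from about 0.4 to 0.85 m from the base axis. Payload 10.4 kg.
Tool frame: the origin (TCP) lies at the very end of the fingers, on their centre line; the grasp point (between the pads) lies 19 mm behind it; z points along the fingers, y is the line along which they close (so a half turn about z gives the same grasp; the last joint's range is limited). The gripper opens to 87 mm and grips with 3 to 60 N. Pads are 19 mm wide; open, the fingers measure 117 mm over their backs; the gripper's body (75 mm by 190 mm) begins 51 mm behind the grasp point.
Start: joints at [-1.284, 0.332, -0.065, 1.46, 0.022, 1.35, -0.088], TCP at [0.191, 0.595, 0.223] pointing down, gripper open.
Joint ranges: [-2.6, 2.6], [-0.5, 2.12], [-1.47, 1.34], [0.16, 2.42], [-1.27, 4.41], [0.06, 2.06], [-2.6, 2.6]. Speed limits (rad/s): [2.22, 2.22, 2.79, 2.79, 3.14, 3.14, 3.14].

## Interface

Orientations are given as a unit quaternion [x, y, z, w].
In Python, from bench import * gives the robot as it stands.
- The arm moves only by the tool step_arm, never from a script. Its arguments are lists of equal length, an entry for each row: "delta_pos": the shift along the world's x, y, z in units of 25 mm (1.0 is 25 mm), a list of three; "turn": the turn about the world's z in units of 0.12 rad (1.0 is 0.12 rad). In form: {"delta_pos": [[tx, ty, tz], ...], "turn": [turn, ...]}. A call has 1 to 12 rows; each row shifts and turns the commanded pose from where the row before left it; what a row does not reach is not made up. A row lasts 1/10 s, in which the tool goes at most 50 mm and 8.59 degrees, less where a joint would pass 70% of its speed; a pose out of reach is approached as far as the arm can. A call with a number of a shift or a turn outside -1 to 1 is refused whole. A call with a gripper value outside its range is refused whole. "grip" is the closure, from 0 (fully open) to 1 (shut), set as the call begins (left out, the last holds). The fingers move at their own pace and stop on an object; "newtons" is the grip in N (left out, the last holds). Time passes only in rows, so rows that do not move let the fingers close. It gives the time, the measured TCP pose, the force, the opening and the grip force at its end, in the units of the state.
- read_state(): the state, without advancing time (a new reading comes with each control period).
- camera(name): name is "side" or "top" or "wrist"; returns a dict with "image" (420x560x3 uint8, red, green, blue), "z_map" (420x560 float32, m along the optical axis (not along the pixel's ray), 0 where there is no reading), "mtx" (3x3 intrinsics, pixels), "view" (4x4, takes a point from world to camera coordinates). Camera axes: x right, y up, looking along -z (the intrinsics and any distortion apply to the point x, -y, -z); pixel columns grow to the right and rows downward; lengths in m; the calibration is good to about 2 mm. A picture is of the moment at which its call begins.
- close_job(): hands the job in; it is judged then, once.
The state is a dict: "time": time; "joint_positions": joint angles; "joint_vel": joint speeds; "joint_torque": joint torques, N m; "ee_pos": TCP position; "eef_rot": TCP orientation; "ft_force": force on the tool from outside, world axes, zero at the start; "torque": the same for the moment, N m; "width": finger opening in m; "grip_force": force on a finger pad.
Only numpy, scipy, OpenCV 4.12 (cv2) and the standard library are available. Lean on these libraries where they do the work, as an engineer would, in place of code of your own. Each camera call takes 0.05 s, during which the arm holds its last target. There are 200 camera calls.

## Working session

There is one attempt and no reset: what is moved stays moved. The work goes in short steps, Python scripts to look and compute and a tool call to move; the robot and the scene stay as the last step left them, time stands still between calls to the robot, and variables do not carry over. Pictures are saved under pics/ and viewed, at most 10 in all, crops included, and the job is handed in when it is done.

Besides the shell and the picture viewer there is one more tool, called after "Emit:" by a JSON object that holds its "api" and its "payload", one argument or row to a line. step_arm: Moves the arm, as the interface text tells. Shifts and turns lie within -1 to 1; 1 stands for 25 mm of shift or 0.12 rad of turn. Its arguments: {"type":"object","properties":{"delta_pos":{"type":"array"},"turn":{"type":"array"},"grip":{"type":"number"},"newtons":{"type":"number"}},"required":["delta_pos","turn"]}

```bash
mkdir -p pics
cat > h.py <<'E'
from bench import *
import numpy as np, cv2
def snap(n,f=None):
    c=camera(n)
    if f: cv2.imwrite('pics/'+f,c['image'][:,:,::-1])
    return c
def pts(c):
    K=c['mtx'];z=c['z_map'];h,w=z.shape
    u,v=np.meshgrid(np.arange(w),np.arange(h))
    P=np.stack([(u-K[0,2])/K[0,0]*z,-(v-K[1,2])/K[1,1]*z,-z,np.ones_like(z)],-1)
    W=P@np.linalg.inv(c['view']).T
    W[z==0]=np.nan
    return W[...,:3]
E
python3 - <<'E'
from h import *
a=snap('top');b=snap('side')
cv2.imwrite('pics/a.png',cv2.resize(np.vstack([a['image'],b['image']])[:,:,::-1],None,fx=.71,fy=.71))
np.savez('ab.npz',ta=pts(a),tb=pts(b),ia=a['image'],ib=b['image'])
for c in(a,b):print(c['mtx'],np.linalg.inv(c['view']).round(3))
s=read_state();print(s)
E
```

```text
[[396.04124114   0.         276.87582209]
 [  0.         396.04124114 210.47136372]
 [  0.           0.           1.        ]] [[-0.014  0.982 -0.19   0.373]
 [-1.    -0.012  0.012  0.09 ]
 [ 0.01   0.19   0.982  1.091]
 [ 0.     0.     0.     1.   ]]
[[546.10993443   0.         271.7860222 ]
 [  0.         546.10993443 217.99992365]
 [  0.           0.           1.        ]] [[ 0.855  0.268 -0.445 -0.045]
 [-0.519  0.439 -0.733 -0.885]
 [-0.001  0.858  0.514  0.779]
 [ 0.     0.     0.     1.   ]]
{'time': 0.1, 'joint_positions': array([-1.28358384,  0.33282834, -0.06472999,  1.46082811,  0.02158349,
        1.34994055, -0.08847702]), 'joint_vel': array([ 0.00072849, -0.00202777,  0.00068681, -0.00252288, -0.00141227,
        0.00217008, -0.00097858]), 'joint_torque': array([ 1.06512533e-03, -6.24540782e+01,  2.45893345e-02, -3.90720963e+01,
       -6.13460317e-02,  3.65445216e-02,  2.28131660e-05]), 'ee_pos': array([0.19042457, 0.59491663, 0.22183525]), 'eef_rot': array([ 1.54254678e-01,  9.88030903e-01, -6.49363277e-04, -8.44026191e-05]), 'ft_force': array([ 0.36802871,  0.18644388, -0.61313307]), 'torque': array([ 0.0007199 ,  0.01429011, -0.05953351]), 'grip_force': 0.0, 'width': 0.08708448026951093}
```

View pics/a.png

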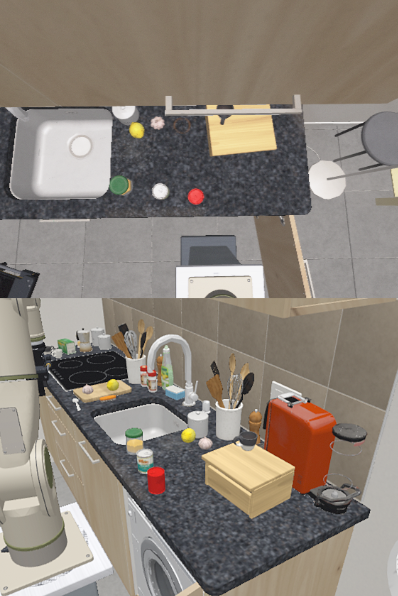

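Run:
```python
from h import *
import bench
print([n for n in dir(bench) if n[0]!='_'])
d=np.load('ab.npz');i=d['ib'];t=d['tb']
cv2.imwrite('pics/b.png',cv2.resize(i[170:340,150:430,::-1],None,fx=2.8,fy=2.8,interpolation=2))
d2=d['ia'];cv2.imwrite('pics/c.png',cv2.resize(d2[130:310,140:440,::-1],None,fx=2.6,fy=2.6,interpolation=2))
ta=d['ta']
for n,(x,y) in dict(jar=(170,260),tin=(225,268),red=(276,277),unit=(340,190)).items():print(n,ta[y,x].round(3))
```

```text
['PlanningError', 'camera', 'close_job', 'read_state']
jar [0.445 0.35  0.082]
tin [0.423 0.212 0.068]
red [0.399 0.082 0.071]
unit [ 0.612 -0.082  0.121]
```

View pics/b.png

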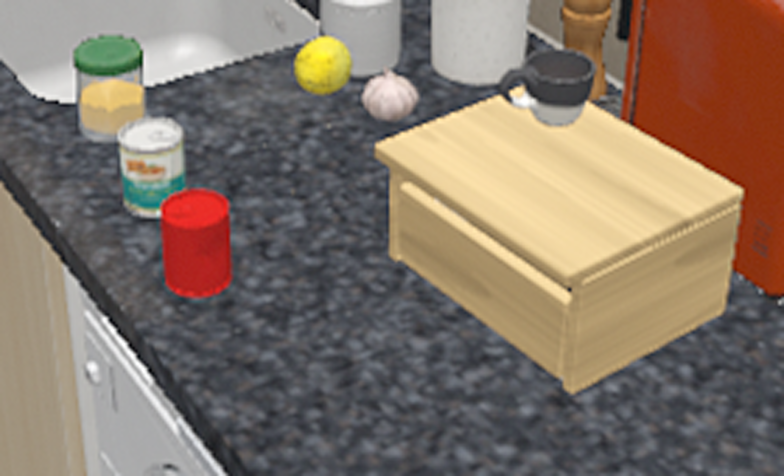

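View pics/c.png

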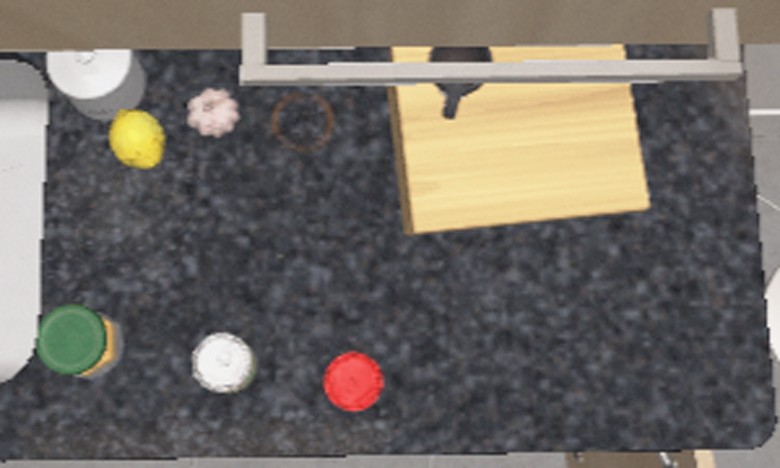

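Emit:
{"api": "step_arm", "payload": {
  "delta_pos": [
    [0.3,0.95,0],
    [0.3,0.95,0],
    [0.3,0.95,0],
    [0.3,0.95,0],
    [0.3,0.95,0],
    [0.3,0.95,0],
    [0.3,0.95,0],
    [0.3,0.95,0],
    [0.3,0.95,0],
    [0.3,0.95,0],
    [0.3,0.95,0],
    [0.3,0.95,0]
  ],
  "turn": [0,0,0,0,0,0,0,0,0,0,0,0]
}}

```text
time: 1.3
ee_pos: [0.2703, 0.8473, 0.2077]
eef_rot: [0.155, 0.988, 0.003, -0.002]
ft_force: [0.9, 0.5, -2.0]
width: 0.087
grip_force: 0.0
```

```bash
cat >> h.py <<'E'
from scipy.spatial.transform import Rotation as R
def show():
    s=read_state();print(round(s['time'],2),s['ee_pos'].round(4),'R',R.from_quat(s['eef_rot']).as_matrix().round(3).tolist(),'q',s['joint_positions'].round(2),'F',s['ft_force'].round(1),'w',round(s['width'],4),round(s['grip_force'],1))
E
python3 - <<'E'
from h import *
show()
d=np.load('ab.npz');t=d['ta'];im=d['ia']
# board top from top view
wood=(abs(t[...,2]-.122)<.006)&(im[...,0]>150)&(im[...,2]<im[...,0]-30)
n,l,st,_=cv2.connectedComponentsWithStats(wood.astype(np.uint8))
k=1+np.argmax(st[1:,4]);P=t[l==k];print(st[k],P.min(0),P.max(0))
# front edge: per column y-bins min x
ys=np.arange(-.17,.03,.01);e=[(y,P[abs(P[:,1]-y)<.006][:,0].min()) for y in ys if (abs(P[:,1]-y)<.006).sum()>5]
e=np.array(e);print(e.round(3).tolist());print(np.polyfit(e[:,0],e[:,1],1))
r=cv2.minAreaRect(P[:,:2].astype(np.float32));print(r,cv2.boxPoints(r))
for nm,(x,y) in dict(jar=(170,260),tin=(225,268),red=(276,277)).items():
    m=t[y-25:y+25,x-25:x+25].reshape(-1,3);m=m[m[:,2]>(.079 if nm=='jar' else .064)];print(nm,m.mean(0),m.min(0),m.max(0))
E
```

```text
1.3 [0.2703 0.8473 0.2077] R [[-0.952, 0.307, -0.003], [0.307, 0.952, 0.007], [0.005, 0.006, -1.0]] q [-1.34  1.17  0.38  0.17 -0.37  1.81 -0.02] F [ 0.9  0.5 -2. ] w 0.087 0.0
[ 292  162   98   58 4679] [ 0.53882839 -0.20310174  0.11642679] [0.68712861 0.03791532 0.12797921]
[[-0.17, 0.557], [-0.16, 0.557], [-0.15, 0.554], [-0.14, 0.554], [-0.13, 0.552], [-0.12, 0.552], [-0.11, 0.551], [-0.1, 0.55], [-0.09, 0.55], [-0.08, 0.548], [-0.07, 0.547], [-0.06, 0.546], [-0.05, 0.545], [-0.04, 0.545], [-0.03, 0.543], [-0.02, 0.543], [-0.01, 0.541], [0.0, 0.541], [0.01, 0.541], [0.02, 0.539]]
[-0.09237143  0.54089489]
((0.6213520169258118, -0.08259789645671844), (0.1468297243118286, 0.22987911105155945), 5.079052925109863) [[ 0.53804976  0.02539092]
 [ 0.55840105 -0.20358557]
 [ 0.7046543  -0.19058672]
 [ 0.684303    0.03838977]]
jar [0.44458346 0.35802268 0.08426755] [0.41211534 0.32494623 0.07924641] [0.4777163  0.39222351 0.0912142 ]
tin [0.42116048 0.21381196 0.06952381] [0.39303525 0.18612798 0.06449728] [0.44883981 0.24033119 0.07584904]
red [0.40033323 0.08448206 0.06974337] [0.37372622 0.0566373  0.06454405] [0.42677366 0.11281156 0.0760218 ]
```

Emit:
{"api": "step_arm", "payload": {
  "delta_pos": [
    [0.3,0.95,0],
    [0.3,0.95,0],
    [0.3,0.95,0],
    [0.3,0.95,0],
    [0.3,0.95,0],
    [0.3,0.95,0],
    [0.3,0.95,0],
    [0.3,0.95,0]
  ],
  "turn": [0,0,0,0,0,0,0,0]
}}

```text
time: 2.1
ee_pos: [0.2901, 0.9042, 0.1726]
eef_rot: [0.157, 0.985, 0.069, 0.01]
ft_force: [0.3, -0.1, 0.3]
width: 0.0868
grip_force: 0.0
```

```bash
python3 -c "
from h import *
show()"
```

```text
2.1 [0.2901 0.9042 0.1726] R [[-0.951, 0.308, 0.041], [0.31, 0.941, 0.134], [0.002, 0.14, -0.99]] q [-1.38  1.28  1.24  0.16 -1.2   1.66  0.03] F [ 0.3 -0.1  0.3] w 0.0868 0.0
```

Emit:
{"api": "step_arm", "payload": {
  "delta_pos": [
    [0.2,0.6,0.8],
    [0.2,0.6,0.8],
    [0.2,0.6,0.8],
    [0.2,0.6,0.8],
    [0.2,0.6,0.8],
    [0.2,0.6,0.8]
  ],
  "turn": [0,0,0,0,0,0]
}}

```text
time: 2.7
ee_pos: [0.2918, 0.9069, 0.263]
eef_rot: [0.156, 0.981, 0.115, 0.017]
ft_force: [-0.7, -0.8, -0.2]
width: 0.087
grip_force: 0.0
```

```bash
python3 -c "
from h import *
show()"
```

```text
2.7 [0.2918 0.9069 0.263 ] R [[-0.951, 0.302, 0.068], [0.31, 0.925, 0.221], [0.003, 0.231, -0.973]] q [-1.38  1.19  1.27  0.16 -1.23  1.67  0.04] F [-0.7 -0.8 -0.2] w 0.087 0.0
```

Emit:
{"api": "step_arm", "payload": {
  "delta_pos": [
    [-0.3,-0.95,0],
    [-0.3,-0.95,0],
    [-0.3,-0.95,0],
    [-0.3,-0.95,0],
    [-0.3,-0.95,0],
    [-0.3,-0.95,0]
  ],
  "turn": [0,0,0,0,0,0]
}}

```text
time: 3.3
ee_pos: [0.252, 0.7822, 0.2652]
eef_rot: [0.157, 0.981, 0.117, 0.017]
ft_force: [0.4, 0.8, 1.3]
width: 0.0873
grip_force: 0.0
```

```bash
python3 -c "
from h import *
show()"
```

```text
3.3 [0.252  0.7822 0.2652] R [[-0.95, 0.304, 0.07], [0.312, 0.923, 0.224], [0.004, 0.235, -0.972]] q [-1.9   0.9   1.3   1.08 -0.96  1.46  0.38] F [0.4 0.8 1.3] w 0.0873 0.0
```

Emit:
{"api": "step_arm", "payload": {
  "delta_pos": [
    [-0.3,-0.95,0],
    [-0.3,-0.95,0],
    [-0.3,-0.95,0],
    [-0.3,-0.95,0],
    [-0.3,-0.95,0],
    [-0.3,-0.95,0],
    [-0.3,-0.95,0],
    [-0.3,-0.95,0],
    [-0.3,-0.95,0],
    [-0.3,-0.95,0],
    [-0.3,-0.95,0],
    [-0.3,-0.95,0]
  ],
  "turn": [0,0,0,0,0,0,0,0,0,0,0,0]
}}

```text
time: 4.5
ee_pos: [0.1651, 0.5063, 0.2645]
eef_rot: [0.158, 0.981, 0.114, 0.015]
ft_force: [0.2, -0.5, -2.3]
width: 0.0867
grip_force: 0.0
```

Emit:
{"api": "step_arm", "payload": {
  "delta_pos": [
    [-0.3,-0.95,0],
    [-0.3,-0.95,0],
    [-0.3,-0.95,0],
    [-0.3,-0.95,0],
    [-0.3,-0.95,0],
    [-0.3,-0.95,0],
    [-0.3,-0.95,0]
  ],
  "turn": [0,0,0,0,0,0,0]
}}

```text
time: 5.2
ee_pos: [0.1194, 0.3589, 0.2662]
eef_rot: [0.157, 0.981, 0.115, 0.015]
ft_force: [-0.1, -0.2, -0.0]
width: 0.087
grip_force: 0.0
```

```bash
python3 -c "
from h import *
show()"
```

```text
5.2 [0.1194 0.3589 0.2662] R [[-0.95, 0.305, 0.065], [0.312, 0.924, 0.22], [0.008, 0.229, -0.973]] q [-1.77 -0.5   0.26  2.14  0.18  1.26 -0.31] F [-0.1 -0.2 -0. ] w 0.087 0.0
```

Emit:
{"api": "step_arm", "payload": {
  "delta_pos": [
    [-0.3,-0.95,0],
    [-0.3,-0.95,0],
    [-0.3,-0.95,0],
    [-0.3,-0.95,0]
  ],
  "turn": [0,0,0,0]
}}

```text
time: 5.6
ee_pos: [0.1138, 0.3334, 0.2705]
eef_rot: [0.157, 0.981, 0.113, 0.014]
ft_force: [0.0, 0.1, -0.1]
width: 0.0873
grip_force: 0.0
```

```bash
python3 -c "
from h import *
show()"
```

```text
5.6 [0.1138 0.3334 0.2705] R [[-0.95, 0.305, 0.063], [0.311, 0.925, 0.217], [0.007, 0.226, -0.974]] q [-1.14 -0.5  -0.17  2.15 -0.08  1.26 -0.03] F [ 0.   0.1 -0.1] w 0.0873 0.0
```

Emit:
{"api": "step_arm", "payload": {
  "delta_pos": [
    [-0.3,-0.95,0],
    [-0.3,-0.95,0],
    [-0.3,-0.95,0],
    [-0.3,-0.95,0],
    [-0.3,-0.95,0],
    [-0.3,-0.95,0],
    [-0.3,-0.95,0],
    [-0.3,-0.95,0]
  ],
  "turn": [0,0,0,0,0,0,0,0]
}}

```text
time: 6.4
ee_pos: [0.1036, 0.2937, 0.2282]
eef_rot: [0.167, 0.984, 0.061, 0.006]
ft_force: [1.3, -1.3, -0.3]
width: 0.0872
grip_force: 0.0
```

```bash
python3 -c "
from h import *
show()"
```

```text
6.4 [0.1036 0.2937 0.2282] R [[-0.944, 0.329, 0.032], [0.33, 0.937, 0.118], [0.009, 0.121, -0.993]] q [-1.12 -0.5  -0.19  2.22 -0.1   1.29 -0.03] F [ 1.3 -1.3 -0.3] w 0.0872 0.0
```

Lean is now 7° and falling, so a few more rows the same way.

Emit:
{"api": "step_arm", "payload": {
  "delta_pos": [
    [-0.3,-0.95,0],
    [-0.3,-0.95,0],
    [-0.3,-0.95,0],
    [-0.3,-0.95,0],
    [-0.3,-0.95,0],
    [-0.3,-0.95,0]
  ],
  "turn": [0,0,0,0,0,0]
}}

```text
time: 7.0
ee_pos: [0.0885, 0.2617, 0.1957]
eef_rot: [0.167, 0.986, 0.02, -0.004]
ft_force: [-0.0, -0.7, 1.1]
width: 0.087
grip_force: 0.0
```

```bash
python3 -c "
from h import *
show()"
```

```text
7.0 [0.0885 0.2617 0.1957] R [[-0.944, 0.33, -0.001], [0.329, 0.943, 0.04], [0.014, 0.037, -0.999]] q [-1.12 -0.5  -0.2   2.28 -0.11  1.31 -0.03] F [-0.  -0.7  1.1] w 0.087 0.0
```

Emit:
{"api": "step_arm", "payload": {
  "delta_pos": [
    [-0.1,-0.95,0],
    [-0.1,-0.95,0],
    [-0.1,-0.95,0],
    [0,0,0]
  ],
  "turn": [0,0,0,0]
}}

```text
time: 7.4
ee_pos: [0.0837, 0.2439, 0.18]
eef_rot: [0.155, 0.988, -0.001, -0.012]
ft_force: [1.7, -0.7, -0.2]
width: 0.087
grip_force: 0.0
```

```bash
python3 -c "
from h import *
show()"
```

```text
7.4 [0.0837 0.2439 0.18  ] R [[-0.952, 0.306, -0.024], [0.306, 0.952, 0.001], [0.023, -0.006, -1.0]] q [-1.   -0.5  -0.28  2.31 -0.16  1.32  0.06] F [ 1.7 -0.7 -0.2] w 0.087 0.0
```

Emit:
{"api": "step_arm", "payload": {
  "delta_pos": [
    [0.3,0.95,0.2],
    [0.3,0.95,0.2],
    [0.3,0.95,0.2],
    [0.3,0.95,0.2],
    [0.3,0.95,0.2],
    [0.3,0.95,0.2],
    [0.3,0.95,0.2],
    [0.3,0.95,0.2],
    [0.3,0.95,0.2],
    [0.3,0.95,0.2],
    [0.3,0.95,0.2],
    [0.3,0.95,0.2]
  ],
  "turn": [0,1,1,1,1,1,1,1,1,1,1,1]
}}

```text
time: 8.6
ee_pos: [0.1767, 0.5298, 0.2412]
eef_rot: [-0.482, 0.876, -0.008, -0.008]
ft_force: [0.1, -0.2, -0.3]
width: 0.087
grip_force: 0.0
```

Emit:
{"api": "step_arm", "payload": {
  "delta_pos": [
    [0.3,0.95,0],
    [0.3,0.95,0],
    [0.3,0.95,0],
    [0.3,0.95,0],
    [0.3,0.95,0],
    [0.3,0.95,0],
    [0.3,0.95,0],
    [0.3,0.95,0],
    [0.3,0.95,0],
    [0.3,0.95,0]
  ],
  "turn": [1,1,0.1,0,0,0,0,0,0,0]
}}

```text
time: 9.6
ee_pos: [0.2524, 0.7669, 0.2412]
eef_rot: [-0.586, 0.81, -0.009, -0.007]
ft_force: [0.6, 1.3, -0.0]
width: 0.087
grip_force: 0.0
```

```bash
python3 -c "
from h import *
show()"
```

```text
9.6 [0.2524 0.7669 0.2412] R [[-0.312, -0.95, -0.0], [-0.95, 0.312, -0.023], [0.022, -0.007, -1.0]] q [-1.23  0.82 -0.21  0.7   0.16  1.66  1.46] F [ 0.6  1.3 -0. ] w 0.087 0.0
```

Emit:
{"api": "step_arm", "payload": {
  "delta_pos": [
    [0.3,0.95,0],
    [0.3,0.95,0],
    [0.3,0.95,0],
    [0.3,0.95,0],
    [0.3,0.95,0],
    [0.3,0.95,0],
    [0.3,0.95,0],
    [0.3,0.95,0],
    [0.3,0.95,0.3],
    [0.3,0.95,0.3],
    [0.3,0.95,0.3],
    [0.3,0.95,0.3]
  ],
  "turn": [0,0,0,0,0,0,0,0,0,0,0,0]
}}

```text
time: 10.8
ee_pos: [0.2892, 0.8792, 0.2168]
eef_rot: [-0.584, 0.81, 0.031, 0.047]
ft_force: [-0.3, -0.2, -0.1]
width: 0.0873
grip_force: 0.0
```

```bash
python3 -c "
from h import *
show()"
```

```text
10.8 [0.2892 0.8792 0.2168] R [[-0.313, -0.949, 0.04], [-0.943, 0.316, 0.106], [-0.113, -0.004, -0.994]] q [-1.37  1.23  1.23  0.16 -1.18  1.74  1.61] F [-0.3 -0.2 -0.1] w 0.0873 0.0
```

Emit:
{"api": "step_arm", "payload": {
  "delta_pos": [
    [0.3,0.95,0.3],
    [0.3,0.95,0.3],
    [0.3,0.95,0.3],
    [0.3,0.95,0.3],
    [0.3,0.95,0.3],
    [0.3,0.95,0.3],
    [0.3,0.95,0.3],
    [0.3,0.95,0.3]
  ],
  "turn": [0,0,0,0,0,0,0,0]
}}

```text
time: 11.6
ee_pos: [0.301, 0.9291, 0.2246]
eef_rot: [-0.582, 0.803, 0.075, 0.105]
ft_force: [-0.2, 0.2, -0.8]
width: 0.0869
grip_force: 0.0
```

```bash
python3 -c "
from h import *
show()"
```

```text
11.6 [0.301  0.9291 0.2246] R [[-0.301, -0.95, 0.082], [-0.919, 0.312, 0.243], [-0.256, -0.002, -0.967]] q [-1.38  1.23  1.27  0.16 -1.23  1.6   1.61] F [-0.2  0.2 -0.8] w 0.0869 0.0
```

Emit:
{"api": "step_arm", "payload": {
  "delta_pos": [
    [0.3,0.95,0.4],
    [0.3,0.95,0.4],
    [0.3,0.95,0.4],
    [0.3,0.95,0.4],
    [0.3,0.95,0.4],
    [0.3,0.95,0.4],
    [0.3,0.95,0.4],
    [0.3,0.95,0.4],
    [0.3,0.95,0.4],
    [0.3,0.95,0.4],
    [0.3,0.95,0.4],
    [0.3,0.95,0.4]
  ],
  "turn": [0,0,0,0,0,0,0,0,0,0,0,0]
}}

```text
time: 12.8
ee_pos: [0.3212, 0.9969, 0.264]
eef_rot: [-0.57, 0.786, 0.141, 0.195]
ft_force: [0.0, -0.7, -0.7]
width: 0.087
grip_force: 0.0
```

Emit:
{"api": "step_arm", "payload": {
  "delta_pos": [
    [0.3,0.95,0.4],
    [0.3,0.95,0.4],
    [0.3,0.95,0.4],
    [0.3,0.95,0.4],
    [0.3,0.95,0.4],
    [0.3,0.95,0.4]
  ],
  "turn": [0,0,0,0,0,0]
}}

```text
time: 13.4
ee_pos: [0.3311, 1.0297, 0.2832]
eef_rot: [-0.561, 0.774, 0.173, 0.239]
ft_force: [0.1, -0.2, -0.2]
width: 0.0869
grip_force: 0.0
```

```bash
python3 -c "
from h import *
show()"
```

```text
13.4 [0.3311 1.0297 0.2832] R [[-0.257, -0.95, 0.176], [-0.785, 0.311, 0.536], [-0.564, -0.001, -0.826]] q [-1.38  1.22  1.27  0.16 -1.24  1.27  1.61] F [ 0.1 -0.2 -0.2] w 0.0869 0.0
```

Emit:
{"api": "step_arm", "payload": {
  "delta_pos": [
    [0.3,0.95,0.4],
    [0.3,0.95,0.4],
    [0.3,0.95,0.4],
    [0.3,0.95,0.4]
  ],
  "turn": [0,0,0,0],
  "grip": 1
}}

```text
time: 13.8
ee_pos: [0.3374, 1.0507, 0.2959]
eef_rot: [-0.554, 0.764, 0.194, 0.267]
ft_force: [0.8, -0.9, -0.8]
width: 0.063
grip_force: 0.0
```

Emit:
{"api": "step_arm", "payload": {
  "delta_pos": [
    [-0.3,-0.95,0],
    [-0.3,-0.95,0],
    [-0.3,-0.95,0],
    [-0.3,-0.95,0],
    [-0.3,-0.95,0],
    [-0.3,-0.95,0],
    [-0.3,-0.95,0],
    [-0.3,-0.95,0],
    [-0.3,-0.95,0],
    [-0.3,-0.95,0],
    [-0.3,-0.95,0],
    [-0.3,-0.95,0]
  ],
  "turn": [0,0,0,0,0,0,0,0,0,0,0,0]
}}

```text
time: 15.0
ee_pos: [0.2529, 0.783, 0.2996]
eef_rot: [-0.554, 0.764, 0.194, 0.269]
ft_force: [-0.5, -0.3, 1.1]
width: 0.0002
grip_force: 0.0
```

```bash
python3 -c "
from h import *
show()"
```

```text
15.0 [0.2529 0.783  0.2996] R [[-0.242, -0.95, 0.196], [-0.742, 0.311, 0.594], [-0.625, -0.001, -0.78]] q [-2.25  0.6   1.32  1.57 -0.9   0.81  2.09] F [-0.5 -0.3  1.1] w 0.0002 0.0
```

Emit:
{"api": "step_arm", "payload": {
  "delta_pos": [
    [0,-0.95,0],
    [0,-0.95,0],
    [0,-0.95,0],
    [0,-0.95,0],
    [0,-0.95,0],
    [0.1,-0.95,0],
    [0.1,-0.95,0],
    [0.2,-0.95,0],
    [0.2,-0.95,0],
    [0.3,-0.95,0],
    [0.3,-0.95,0],
    [0.3,-0.95,0]
  ],
  "turn": [-0.8,-0.8,-0.8,-0.8,-0.8,-0.8,-0.8,-0.8,-0.8,-0.8,-0.8,-0.8]
}}

```text
time: 16.2
ee_pos: [0.2954, 0.5226, 0.2952]
eef_rot: [-0.082, 0.943, 0.026, 0.321]
ft_force: [0.9, 0.1, -0.6]
width: 0.0009
grip_force: 0.0
```

```bash
python3 -c "
from h import *
show()"
```

```text
16.2 [0.2954 0.5226 0.2952] R [[-0.781, -0.17, 0.601], [-0.137, 0.985, 0.101], [-0.61, -0.004, -0.793]] q [-2.58  0.01  1.11  1.84  0.67  1.18  0.05] F [ 0.9  0.1 -0.6] w 0.0009 0.0
```

Emit:
{"api": "step_arm", "payload": {
  "delta_pos": [
    [0.2,-0.9,0],
    [0.2,-0.9,0],
    [0.2,-0.9,0],
    [0.2,-0.9,0],
    [0.2,-0.9,0],
    [0.2,-0.9,0],
    [0.2,-0.9,0],
    [0.2,-0.9,0],
    [0.2,-0.9,0],
    [0.2,-0.9,0],
    [0.2,-0.9,0],
    [0.2,-0.9,0]
  ],
  "turn": [0,0,0,0,0,0,0,0,0,0,0,0]
}}

```text
time: 17.4
ee_pos: [0.3483, 0.285, 0.2969]
eef_rot: [-0.083, 0.944, 0.029, 0.32]
ft_force: [-0.1, -0.3, -0.2]
width: 0.0004
grip_force: 0.0
```

```bash
python3 -c "
from h import *
show()"
```

```text
17.4 [0.3483 0.285  0.2969] R [[-0.782, -0.175, 0.598], [-0.138, 0.985, 0.107], [-0.608, 0.001, -0.794]] q [-1.44 -0.5   0.15  2.22  0.71  1.19  0.25] F [-0.1 -0.3 -0.2] w 0.0004 0.0
```

Emit:
{"api": "step_arm", "payload": {
  "delta_pos": [
    [0.8,-0.4,0],
    [0.5,-0.8,0],
    [0.5,-0.9,0],
    [0.4,-0.9,0],
    [0.3,-0.9,0],
    [0.3,-0.9,0],
    [0.3,-0.9,0],
    [0.3,-0.9,0],
    [0.3,-0.9,0],
    [0.3,-0.9,0],
    [0.3,-0.9,0],
    [0.3,-0.9,0]
  ],
  "turn": [0,0,0,0,0,0,0,0,0,-0.2,-0.3,-0.2]
}}

```text
time: 18.6
ee_pos: [0.4671, 0.0879, 0.2928]
eef_rot: [-0.041, 0.95, 0.008, 0.309]
ft_force: [-0.2, -0.6, -0.2]
width: 0.0004
grip_force: 0.0
```

```bash
python3 -c "
from h import *
show()"
```

```text
18.6 [0.4671 0.0879 0.2928] R [[-0.806, -0.083, 0.586], [-0.072, 0.997, 0.041], [-0.588, -0.009, -0.809]] q [-0.28 -0.5  -0.11  2.22  0.19  0.82  1.17] F [-0.2 -0.6 -0.2] w 0.0004 0.0
```

Emit:
{"api": "step_arm", "payload": {
  "delta_pos": [
    [0.1,-0.9,0],
    [0.1,-0.9,0],
    [0.1,-0.9,-0.3],
    [0.1,-0.9,-0.6],
    [0.1,-0.9,-0.8],
    [0,-0.9,-0.8],
    [0,-0.9,-0.8],
    [0,-0.8,-0.8],
    [0,0,-0.8],
    [0,0,-0.8],
    [0,0,-0.8],
    [0,0,-0.8]
  ],
  "turn": [0,0,0,0,0,0,0,0,0,0,0,0]
}}

```text
time: 19.8
ee_pos: [0.4802, -0.0877, 0.141]
eef_rot: [-0.046, 0.95, 0.005, 0.308]
ft_force: [0.2, 0.7, 0.2]
width: 0.0006
grip_force: 0.0
```

```bash
python3 -c "
from h import *
show()"
```

```text
19.8 [ 0.4802 -0.0877  0.141 ] R [[-0.806, -0.09, 0.585], [-0.084, 0.996, 0.038], [-0.586, -0.019, -0.81]] q [ 0.26 -0.28 -0.06  2.42 -0.42  0.42  2.2 ] F [0.2 0.7 0.2] w 0.0006 0.0
```

Emit:
{"api": "step_arm", "payload": {
  "delta_pos": [
    [0.3,0,-0.6],
    [0.2,0,-0.6],
    [0.2,0,-0.6],
    [0.1,0,-0.6],
    [0,0,-0.6],
    [0,0,0]
  ],
  "turn": [0,0,0,0,0,0]
}}

```text
time: 20.4
ee_pos: [0.5016, -0.0878, 0.0666]
eef_rot: [-0.044, 0.951, 0.005, 0.305]
ft_force: [0.4, -0.5, 0.7]
width: 0.0006
grip_force: 0.0
```

```bash
python3 -c "
from h import *
show()"
```

```text
20.4 [ 0.5016 -0.0878  0.0666] R [[-0.81, -0.086, 0.58], [-0.081, 0.996, 0.035], [-0.581, -0.018, -0.814]] q [ 0.68 -0.04 -0.49  2.42 -0.81  0.23  2.6 ] F [ 0.4 -0.5  0.7] w 0.0006 0.0
```

Emit:
{"api": "step_arm", "payload": {
  "delta_pos": [
    [0.6,0.05,0],
    [0.6,0.05,-0.1],
    [0.5,0.05,-0.1],
    [0.2,0,0],
    [0.1,0,0],
    [0.1,0,0],
    [0.1,0,0],
    [0.1,0,0]
  ],
  "turn": [0,0,0,0,0,0,0,0]
}}

```text
time: 21.2
ee_pos: [0.5591, -0.0839, 0.0626]
eef_rot: [-0.045, 0.951, 0.004, 0.306]
ft_force: [-5.4, 2.4, 3.7]
width: 0.0004
grip_force: 2.5
```

```bash
python3 -c "
from h import *
show()"
```

```text
21.2 [ 0.5591 -0.0839  0.0626] R [[-0.809, -0.089, 0.581], [-0.084, 0.996, 0.035], [-0.582, -0.02, -0.813]] q [ 0.6   0.09 -0.47  2.3  -0.49  0.17  2.28] F [-5.4  2.4  3.7] w 0.0004 2.5
```

Emit:
{"api": "step_arm", "payload": {
  "delta_pos": [
    [0.15,0,0],
    [0.15,0,0],
    [0.1,0,0],
    [0.1,0,0]
  ],
  "turn": [0,0,0,0]
}}

```text
time: 21.6
ee_pos: [0.5688, -0.0835, 0.0607]
eef_rot: [-0.045, 0.952, 0.005, 0.303]
ft_force: [-43.1, 0.2, 25.5]
width: 0.0005
grip_force: 21.3
```

Emit:
{"api": "step_arm", "payload": {
  "delta_pos": [
    [-0.5,0,0],
    [-0.9,0,0.2],
    [-0.9,0,0.9],
    [-0.5,0,0.9],
    [-0.3,0,0.9],
    [0,0,0.9],
    [0,0,0.9],
    [0,0.5,0.9],
    [0,0.5,0.9],
    [0,0.5,0.5],
    [0,0.5,0],
    [0,0.5,0]
  ],
  "turn": [0,0,0,0,0,0,0,0,0,0,0,0],
  "grip": 0
}}

```text
time: 22.8
ee_pos: [0.4948, -0.0212, 0.2386]
eef_rot: [-0.045, 0.951, 0.003, 0.307]
ft_force: [-0.5, -0.0, 0.4]
width: 0.0843
grip_force: 0.0
```

Run:
```python
from h import *
show()
a=snap('top');b=snap('side')
cv2.imwrite('pics/d.png',np.hstack([a['image'][130:330,120:450],b['image'][170:370,150:450]])[:,:,::-1])
t=pts(a);np.save('t2.npy',t)
m=(abs(t[...,2]-.082)<.005)&(t[...,0]>.42)&(t[...,0]<.54)&(t[...,1]<.05)&(t[...,1]>-.25)
P=t[m];print(len(P),P.min(0) if len(P) else'',P.max(0) if len(P) else '',cv2.minAreaRect(P[:,:2].astype(np.float32)) if len(P) else '')
```

```text
22.8 [ 0.4948 -0.0212  0.2386] R [[-0.808, -0.088, 0.583], [-0.084, 0.996, 0.034], [-0.584, -0.022, -0.812]] q [ 0.78 -0.45 -0.62  2.25 -0.58  0.7   2.13] F [-0.5 -0.   0.4] w 0.0843 0.0
70 [ 0.44464187 -0.196834    0.07726749] [4.70280224e-01 4.49095253e-04 8.62369708e-02] ((0.457868367433548, -0.09789800643920898), (0.01186545193195343, 0.19819627702236176), 5.085139751434326)
```

View pics/d.png

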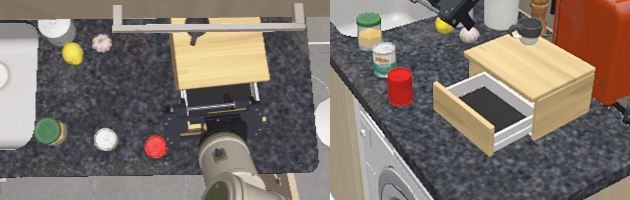

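Emit:
{"api": "step_arm", "payload": {
  "delta_pos": [
    [0,0.8,0],
    [0,0.8,0],
    [-0.1,0.8,0],
    [-0.2,0.8,0],
    [-0.2,0.8,-0.2],
    [-0.3,0.8,-0.3],
    [-0.3,0.8,-0.3],
    [-0.3,0.8,-0.4],
    [-0.3,0.8,-0.4],
    [-0.3,0.8,-0.4],
    [-0.3,0.7,-0.4],
    [-0.2,0.7,-0.4]
  ],
  "turn": [0,0,0,0,0,0,0,0,0,0,0,0]
}}

```text
time: 24.1
ee_pos: [0.4318, 0.2139, 0.1674]
eef_rot: [-0.045, 0.951, 0.004, 0.306]
ft_force: [0.6, -0.7, 0.3]
width: 0.0871
grip_force: 0.0
```

Run:
```python
from h import *
show()
```

```text
24.1 [0.4318 0.2139 0.1674] R [[-0.808, -0.089, 0.582], [-0.084, 0.996, 0.035], [-0.583, -0.02, -0.813]] q [ 0.43 -0.49 -1.05  2.32 -0.15  0.55  1.09] F [ 0.6 -0.7  0.3] w 0.0871 0.0
```

Emit:
{"api": "step_arm", "payload": {
  "delta_pos": [
    [0,0,-0.8],
    [0,0,-0.8],
    [0,0,-0.8],
    [0,0,-0.8],
    [0,0,-0.8],
    [0,0,-0.6],
    [0,0,-0.3],
    [0,0,0]
  ],
  "turn": [0,0,0,0,0,0,0,0]
}}

```text
time: 24.9
ee_pos: [0.423, 0.207, 0.0576]
eef_rot: [-0.045, 0.956, -0.002, 0.29]
ft_force: [0.3, -0.1, 0.1]
width: 0.0871
grip_force: 0.0
```

Run:
```python
from h import *
show()
b=snap('side')
cv2.imwrite('pics/e.png',cv2.resize(b['image'][170:310,120:330,::-1],None,fx=2.5,fy=2.5))
```

```text
24.9 [0.423  0.207  0.0576] R [[-0.828, -0.085, 0.555], [-0.087, 0.996, 0.023], [-0.554, -0.029, -0.832]] q [ 0.72 -0.19 -1.47  2.41  0.59  0.36  0.36] F [ 0.3 -0.1  0.1] w 0.0871 0.0
```

View pics/e.png

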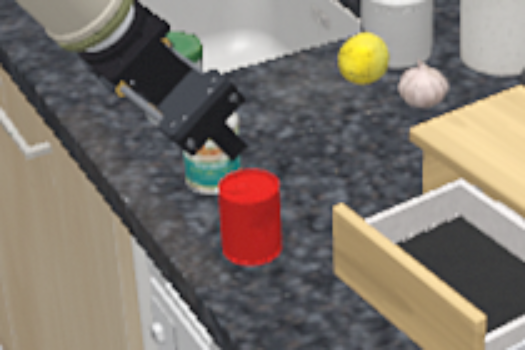

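Emit:
{"api": "step_arm", "payload": {
  "delta_pos": [
    [0.4,0.2,0],
    [0.2,0.2,-0.3],
    [0.1,0,-0.4],
    [0,0,-0.3],
    [0,0,0]
  ],
  "turn": [0,0,0,0,0]
}}

```text
time: 25.45
ee_pos: [0.4315, 0.2126, 0.0319]
eef_rot: [-0.046, 0.958, -0.005, 0.283]
ft_force: [-1.0, 0.1, 0.5]
width: 0.087
grip_force: 0.0
```

Run:
```python
from h import *
show()
```

```text
25.45 [0.4315 0.2126 0.0319] R [[-0.836, -0.086, 0.542], [-0.091, 0.996, 0.017], [-0.542, -0.035, -0.84]] q [ 0.52  0.19 -1.36  2.4   1.22  0.62 -0.14] F [-1.   0.1  0.5] w 0.087 0.0
```

Emit:
{"api": "step_arm", "payload": {
  "delta_pos": [
    [0,0,0.3],
    [0,0,0]
  ],
  "turn": [0,0]
}}

```text
time: 25.65
ee_pos: [0.4332, 0.213, 0.0418]
eef_rot: [-0.046, 0.957, -0.005, 0.286]
ft_force: [-0.8, -0.4, 0.1]
width: 0.0871
grip_force: 0.0
```

Emit:
{"api": "step_arm", "payload": {
  "delta_pos": [
    [0,0,0],
    [0,0,0],
    [0,0,0],
    [0,0,0],
    [0,0,0],
    [0,0,0]
  ],
  "turn": [0,0,0,0,0,0],
  "grip": 1,
  "newtons": 20
}}

```text
time: 26.25
ee_pos: [0.4329, 0.213, 0.0407]
eef_rot: [-0.046, 0.957, -0.004, 0.285]
ft_force: [0.1, -0.3, 0.1]
width: 0.0571
grip_force: 19.8
```

Emit:
{"api": "step_arm", "payload": {
  "delta_pos": [
    [0,0,0.4],
    [0,0,0.8],
    [0.1,0,0.8],
    [0.1,0,0.8],
    [0.1,0,0.8],
    [0.1,0,0.8],
    [0,0,0.3]
  ],
  "turn": [0,0,0,0,0,0,0]
}}

```text
time: 26.95
ee_pos: [0.4403, 0.2096, 0.1439]
eef_rot: [-0.046, 0.959, -0.009, 0.28]
ft_force: [0.5, 0.4, -2.7]
width: 0.057
grip_force: 19.8
```

Run:
```python
from h import *
show()
```

```text
26.95 [0.4403 0.2096 0.1439] R [[-0.839, -0.083, 0.539], [-0.094, 0.996, 0.008], [-0.537, -0.044, -0.843]] q [ 0.29 -0.28 -0.98  2.29  0.23  0.58  0.78] F [ 0.5  0.4 -2.7] w 0.057 19.8
```

Emit:
{"api": "step_arm", "payload": {
  "delta_pos": [
    [0.2,-0.4,0.4],
    [0.3,-0.8,0.4],
    [0.3,-0.8,0.4],
    [0.3,-0.8,0.2],
    [0.3,-0.9,0],
    [0.3,-0.9,0],
    [0.3,-0.9,0],
    [0.3,-0.9,0],
    [0.3,-0.9,0],
    [0.2,-0.9,0],
    [0.2,-0.9,0],
    [0.2,-0.9,0]
  ],
  "turn": [0,0,0,0,0,0,0,0,0,0,0,0]
}}

```text
time: 28.15
ee_pos: [0.519, -0.042, 0.1756]
eef_rot: [-0.046, 0.959, -0.01, 0.278]
ft_force: [1.0, 0.9, -2.4]
width: 0.0572
grip_force: 19.8
```

Emit:
{"api": "step_arm", "payload": {
  "delta_pos": [
    [0,-0.9,0],
    [0,-0.9,0],
    [0,-0.3,0],
    [0,0,0]
  ],
  "turn": [0,0,0,0]
}}

```text
time: 28.55
ee_pos: [0.5192, -0.0941, 0.1761]
eef_rot: [-0.045, 0.959, -0.01, 0.279]
ft_force: [0.3, 1.0, -2.2]
width: 0.0568
grip_force: 19.8
```

Run:
```python
from h import *
show()
```

```text
28.55 [ 0.5192 -0.0941  0.1761] R [[-0.841, -0.081, 0.535], [-0.092, 0.996, 0.006], [-0.534, -0.044, -0.845]] q [ 0.18 -0.21 -0.03  2.26 -0.18  0.55  1.94] F [ 0.3  1.  -2.2] w 0.0568 19.8
```

Right above the bay. Lower from 0.176 to about 0.061.

Emit:
{"api": "step_arm", "payload": {
  "delta_pos": [
    [0,0,-0.6],
    [0,0,-0.6],
    [0,0,-0.6],
    [0,0,-0.6],
    [0,0,-0.6],
    [0,0,-0.6],
    [0,0,-0.6],
    [0,0,-0.2],
    [0,0,-0.1],
    [0,0,0]
  ],
  "turn": [0,0,0,0,0,0,0,0,0,0]
}}

```text
time: 29.55
ee_pos: [0.52, -0.0929, 0.0649]
eef_rot: [-0.046, 0.959, -0.01, 0.28]
ft_force: [-1.2, 0.4, -1.6]
width: 0.0566
grip_force: 19.8
```

Run:
```python
from h import *
show()
b=snap('side')
cv2.imwrite('pics/f.png',cv2.resize(b['image'][200:380,220:460,::-1],None,fx=2.5,fy=2.5))
```

```text
29.55 [ 0.52   -0.0929  0.0649] R [[-0.839, -0.083, 0.537], [-0.094, 0.996, 0.008], [-0.535, -0.044, -0.844]] q [ 0.13 -0.02  0.02  2.37 -0.37  0.24  2.15] F [-1.2  0.4 -1.6] w 0.0566 19.8
```

View pics/f.png

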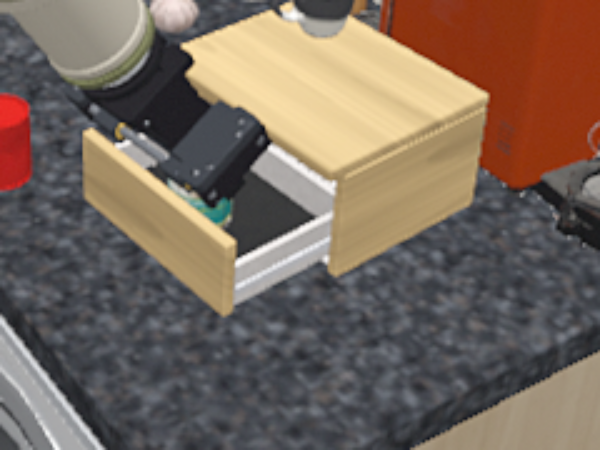

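Emit:
{"api": "step_arm", "payload": {
  "delta_pos": [
    [0,0,-0.1],
    [0,0,-0.1],
    [0,0,0]
  ],
  "turn": [0,0,0]
}}

```text
time: 29.9
ee_pos: [0.5197, -0.0935, 0.0596]
eef_rot: [-0.046, 0.959, -0.01, 0.279]
ft_force: [-0.4, 0.0, -2.0]
width: 0.0572
grip_force: 19.8
```

Emit:
{"api": "step_arm", "payload": {
  "delta_pos": [
    [0,0,0],
    [0,0,0],
    [0,0,0],
    [0,0,0],
    [0,0,0],
    [0,0,0]
  ],
  "turn": [0,0,0,0,0,0],
  "grip": 0
}}

```text
time: 30.5
ee_pos: [0.5199, -0.0935, 0.0599]
eef_rot: [-0.046, 0.959, -0.01, 0.28]
ft_force: [-0.5, -0.1, -0.2]
width: 0.0858
grip_force: 0.0
```

Emit:
{"api": "step_arm", "payload": {
  "delta_pos": [
    [0,0,0.4],
    [0,0,0.8],
    [0,0,0.8],
    [0,0,0.8],
    [0,0,0.8],
    [0,0,0.8],
    [-0.4,0,0.4],
    [-0.6,0,0],
    [-0.6,0,0],
    [-0.6,0,0],
    [-0.6,0,0]
  ],
  "turn": [0,0,0,0,0,0,0,0,0,0,0]
}}

```text
time: 31.6
ee_pos: [0.4492, -0.0935, 0.1797]
eef_rot: [-0.046, 0.959, -0.01, 0.28]
ft_force: [0.1, -0.9, 0.5]
width: 0.0872
grip_force: 0.0
```

Run:
```python
from h import *
show()
b=snap('side')
cv2.imwrite('pics/g.png',cv2.resize(b['image'][200:380,220:460,::-1],None,fx=2.5,fy=2.5))
t=pts(b);P=t.reshape(-1,3);c=np.array([.5067,-.0935]);m=(np.hypot(*(P[:,:2]-c).T)<.05)&(P[:,2]>.084)&(P[:,2]<.105);print(m.sum(),P[m].mean(0),P[m].min(0),P[m].max(0))
```

```text
31.6 [ 0.4492 -0.0935  0.1797] R [[-0.839, -0.083, 0.537], [-0.094, 0.996, 0.007], [-0.535, -0.044, -0.843]] q [ 0.19 -0.4   0.    2.38 -0.19  0.61  1.98] F [ 0.1 -0.9  0.5] w 0.0872 0.0
414 [ 0.50472165 -0.0946786   0.08924167] [ 0.45748308 -0.12417186  0.08400731] [ 0.53597592 -0.06394849  0.09433505]
```

View pics/g.png

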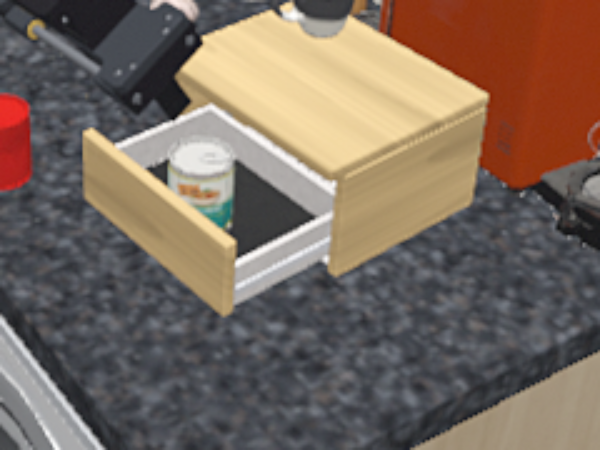

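Emit:
{"api": "step_arm", "payload": {
  "delta_pos": [
    [-0.5,0,-0.4],
    [0,0,-0.6],
    [0,0,-0.6],
    [0,0,-0.6]
  ],
  "turn": [0,0,0,0],
  "grip": 1
}}

```text
time: 32.05
ee_pos: [0.4353, -0.0925, 0.1606]
eef_rot: [-0.049, 0.959, -0.013, 0.28]
ft_force: [0.4, 1.7, 0.2]
width: 0.0626
grip_force: 0.0
```

Run:
```python
from h import *
show()
```

```text
32.05 [ 0.4353 -0.0925  0.1606] R [[-0.839, -0.087, 0.538], [-0.101, 0.995, 0.003], [-0.535, -0.052, -0.843]] q [ 0.67 -0.41 -0.39  2.42 -0.54  0.62  2.31] F [0.4 1.7 0.2] w 0.0626 0.0
```

Emit:
{"api": "step_arm", "payload": {
  "delta_pos": [
    [0,0,-0.6],
    [0,0,-0.6],
    [0,0,-0.6],
    [0,0,-0.6]
  ],
  "turn": [0,0,0,0]
}}

```text
time: 32.45
ee_pos: [0.4427, -0.0968, 0.1291]
eef_rot: [-0.046, 0.96, -0.014, 0.275]
ft_force: [-1.2, -0.1, -1.6]
width: 0.031
grip_force: 0.0
```

Run:
```python
from h import *
show()
```

```text
32.45 [ 0.4427 -0.0968  0.1291] R [[-0.845, -0.081, 0.529], [-0.096, 0.995, -0.001], [-0.527, -0.052, -0.848]] q [ 1.17 -0.4  -0.82  2.42 -0.86  0.62  2.6 ] F [-1.2 -0.1 -1.6] w 0.031 0.0
```

Emit:
{"api": "step_arm", "payload": {
  "delta_pos": [
    [-0.2,0.3,0.3],
    [0,0.3,0.3],
    [0,0.3,0],
    [-0.2,0,-0.3],
    [0,0,-0.5],
    [0,0,-0.5],
    [0,0,-0.5],
    [0,0,-0.5]
  ],
  "turn": [-0.7,-0.7,-0.7,-0.7,-0.2,0,0,0]
}}

```text
time: 33.25
ee_pos: [0.4534, -0.0774, 0.0936]
eef_rot: [0.107, 0.959, -0.056, 0.256]
ft_force: [-0.6, 0.7, -0.3]
width: 0.0003
grip_force: 0.0
```

Run:
```python
from h import *
show()
```

```text
33.25 [ 0.4534 -0.0774  0.0936] R [[-0.846, 0.233, 0.48], [0.176, 0.971, -0.162], [-0.504, -0.053, -0.862]] q [ 1.35 -0.5  -1.2   2.42 -0.77  0.48  2.03] F [-0.6  0.7 -0.3] w 0.0003 0.0
```

Emit:
{"api": "step_arm", "payload": {
  "delta_pos": [
    [0,0,0.8],
    [0,0,0.9],
    [0,0.2,0.9],
    [-0.1,0.5,0.9],
    [-0.2,0.7,0.7],
    [-0.3,0.9,0.6],
    [-0.3,0.9,0.4],
    [-0.3,0.9,0.2],
    [-0.3,0.9,0.2],
    [-0.3,0.9,0],
    [-0.3,0.9,0],
    [-0.3,0.9,0]
  ],
  "turn": [0,0,0,0,0,-0.3,-0.7,-0.7,-0.7,-0.7,-0.7,-0.7]
}}

```text
time: 34.45
ee_pos: [0.3964, 0.1043, 0.2236]
eef_rot: [0.346, 0.901, -0.117, 0.231]
ft_force: [0.0, 0.6, 0.9]
width: 0.0005
grip_force: 0.0
```

Run:
```python
from h import *
show()
d=np.load('ab.npz');t=d['ta'];m=(t[...,2]>.3)&(t[...,1]>-.3)&(t[...,1]<1)&(t[...,0]>.3);P=t[m];print('cab',P.min(0),np.percentile(P,[1,5,50],axis=0).round(3))
```

```text
34.45 [0.3964 0.1043 0.2236] R [[-0.653, 0.679, 0.336], [0.57, 0.732, -0.372], [-0.499, -0.051, -0.865]] q [ 0.61 -0.44 -1.13  2.1   0.12  1.12  0.28] F [0.  0.6 0.9] w 0.0005 0.0
cab [ 0.51659448 -0.26713975  0.6019472 ] [[ 0.52  -0.214  0.609]
 [ 0.55  -0.147  0.632]
 [ 0.55   0.083  0.782]]
```

Emit:
{"api": "step_arm", "payload": {
  "delta_pos": [
    [-0.3,0.95,0.2],
    [-0.3,0.95,0.2],
    [-0.3,0.95,0.2],
    [-0.3,0.95,0.2],
    [-0.3,0.95,0.2],
    [-0.3,0.95,0.2],
    [-0.3,0.95,0],
    [-0.3,0.95,0],
    [-0.3,0.95,0],
    [-0.3,0.95,0],
    [-0.3,0.95,0],
    [-0.3,0.95,0]
  ],
  "turn": [-0.8,-0.8,-0.8,-0.8,-0.8,-0.8,-0.8,-0.8,-0.8,-0.8,-0.8,-0.7]
}}

```text
time: 35.65
ee_pos: [0.2189, 0.2668, 0.306]
eef_rot: [0.783, 0.588, -0.153, 0.133]
ft_force: [0.3, -0.4, 0.5]
width: 0.0011
grip_force: 0.0
```

Run:
```python
from h import *
show()
```

```text
35.65 [0.2189 0.2668 0.306 ] R [[0.261, 0.962, -0.083], [0.88, -0.273, -0.389], [-0.397, 0.028, -0.918]] q [ 0.8  -0.5  -1.47  1.71 -0.22  1.8  -0.87] F [ 0.3 -0.4  0.5] w 0.0011 0.0
```

Emit:
{"api": "step_arm", "payload": {
  "delta_pos": [
    [0.1,0.95,0],
    [0.1,0.95,0],
    [0.1,0.95,0],
    [0.1,0.95,0],
    [0.1,0.95,0],
    [0.1,0.95,0],
    [0.1,0.95,0],
    [0.1,0.95,0],
    [0.1,0.95,0],
    [0.1,0.95,0],
    [0.1,0.95,0],
    [0.1,0.95,0]
  ],
  "turn": [0,0,0,0,0,0,0,0,0,0,0,0]
}}

```text
time: 36.85
ee_pos: [0.1675, 0.376, 0.3468]
eef_rot: [0.79, 0.602, -0.072, 0.09]
ft_force: [-0.4, 0.7, 0.5]
width: 0.0001
grip_force: 0.0
```

Run:
```python
from h import *
show()
```

```text
36.85 [0.1675 0.376  0.3468] R [[0.266, 0.964, -0.006], [0.938, -0.26, -0.229], [-0.222, 0.055, -0.973]] q [ 0.67 -0.5  -1.47  1.57 -0.34  1.79 -1.06] F [-0.4  0.7  0.5] w 0.0001 0.0
```

Emit:
{"api": "step_arm", "payload": {
  "delta_pos": [
    [0.4,0.9,-0.6],
    [0.4,0.9,-0.6],
    [0.4,0.9,-0.6],
    [0.4,0.9,-0.6],
    [0.4,0.9,-0.6],
    [0.4,0.9,-0.6]
  ],
  "turn": [0,0,0,0,0,0]
}}

```text
time: 37.45
ee_pos: [0.1848, 0.399, 0.2837]
eef_rot: [0.793, 0.606, -0.024, 0.059]
ft_force: [0.1, -0.9, 0.3]
width: 0.0002
grip_force: 0.0
```

Run:
```python
from h import *
show()
```

```text
37.45 [0.1848 0.399  0.2837] R [[0.264, 0.964, 0.034], [0.958, -0.259, -0.123], [-0.11, 0.065, -0.992]] q [ 0.63 -0.5  -1.47  1.7  -0.39  1.57 -1.06] F [ 0.1 -0.9  0.3] w 0.0002 0.0
```

Emit:
{"api": "step_arm", "payload": {
  "delta_pos": [
    [0.5,-0.8,0],
    [0.5,-0.8,0],
    [0.5,-0.8,0],
    [0.5,-0.8,0],
    [0.5,-0.8,0],
    [0.4,-0.9,0],
    [0.3,-0.9,0],
    [0.2,-0.9,0],
    [0,-0.9,0],
    [0,-0.9,0],
    [0,-0.9,0],
    [0,-0.9,0]
  ],
  "turn": [-0.6,-0.6,-0.6,-0.6,-0.6,-0.6,-0.6,-0.6,-0.6,-0.6,-0.6,-0.6]
}}

```text
time: 38.65
ee_pos: [0.2699, 0.1404, 0.2841]
eef_rot: [0.974, 0.217, -0.047, 0.043]
ft_force: [-0.8, -0.5, -0.8]
width: 0.0004
grip_force: 0.0
```

Run:
```python
from h import *
show()
d=np.load('ab.npz');
for k in('ta','tb'):
  t=d[k].reshape(-1,3)
  for y0 in np.arange(-.4,-1.2,-.1):
    m=(t[:,1]<y0)&(t[:,1]>y0-.1);P=t[m];P=P[(P[:,0]>0)&(P[:,0]<.6)]
    if len(P):print(k,round(y0,1),len(P),[ (round(x,1),round(P[abs(P[:,0]-x)<.1][:,2].max(),2)) for x in(.1,.3,.5) if (abs(P[:,0]-x)<.1).any()])
```

```text
38.65 [0.2699 0.1404 0.2841] R [[0.901, 0.427, -0.073], [0.418, -0.902, -0.105], [-0.11, 0.064, -0.992]] q [ 0.58 -0.49 -0.88  1.96 -0.28  1.6  -1.34] F [-0.8 -0.5 -0.8] w 0.0004 0.0
ta -0.5 4 [(0.3, np.float64(-0.89))]
ta -0.6 1059 [(0.1, np.float64(-0.89)), (0.3, np.float64(-0.89))]
ta -0.7 2287 [(0.1, np.float64(-0.88)), (0.3, np.float64(-0.88)), (0.5, np.float64(-0.86))]
ta -0.8 2879 [(0.1, np.float64(-0.88)), (0.3, np.float64(-0.88)), (0.5, np.float64(-0.17))]
ta -0.9 2512 [(0.1, np.float64(-0.88)), (0.3, np.float64(-0.89)), (0.5, np.float64(-0.43))]
ta -1.0 2535 [(0.1, np.float64(-0.89)), (0.3, np.float64(-0.88)), (0.5, np.float64(-0.43))]
ta -1.1 2711 [(0.1, np.float64(-0.89)), (0.3, np.float64(-0.67)), (0.5, np.float64(-0.88))]
tb -0.6 567 [(0.5, np.float64(0.34))]
tb -0.7 339 [(0.3, np.float64(0.34)), (0.5, np.float64(0.34))]
```

Emit:
{"api": "step_arm", "payload": {
  "delta_pos": [
    [0.2,-0.9,0],
    [0.2,-0.9,0],
    [0.2,-0.9,0],
    [0.2,-0.9,0],
    [0,-0.95,0],
    [0,-0.95,0],
    [0,-0.95,0],
    [-0.2,-0.95,0],
    [-0.2,-0.95,0],
    [-0.2,-0.95,0],
    [-0.3,-0.95,0],
    [-0.3,-0.95,0]
  ],
  "turn": [-0.7,-0.7,-0.7,-0.7,-0.7,-0.7,-0.7,-0.7,-0.7,-0.7,-0.7,-0.7]
}}

```text
time: 39.85
ee_pos: [0.2596, -0.1399, 0.284]
eef_rot: [0.958, -0.281, -0.062, 0.015]
ft_force: [0.4, -0.8, 0.1]
width: 0.0006
grip_force: 0.0
```

Run:
```python
from h import *
show()
```

```text
39.85 [ 0.2596 -0.1399  0.284 ] R [[0.835, -0.536, -0.128], [-0.54, -0.842, 0.006], [-0.111, 0.064, -0.992]] q [ 1.01 -0.37 -0.53  1.99 -0.12  1.59 -1.61] F [ 0.4 -0.8  0.1] w 0.0006 0.0
```

Emit:
{"api": "step_arm", "payload": {
  "delta_pos": [
    [0,-1,0],
    [0,-1,0],
    [0,-1,0],
    [-0.3,-1,0],
    [-0.3,-1,0],
    [-0.4,-1,0],
    [-0.4,-1,0],
    [-0.4,-1,0],
    [-0.4,-1,0],
    [-0.4,-1,0],
    [-0.4,-1,0],
    [-0.4,-1,0]
  ],
  "turn": [-0.7,-0.7,-0.7,-0.7,-0.7,-0.7,-0.7,-0.7,-0.7,-0.7,-0.6,0]
}}

```text
time: 41.05
ee_pos: [0.1741, -0.4402, 0.2837]
eef_rot: [0.736, -0.674, -0.063, -0.014]
ft_force: [-0.7, -0.4, 0.3]
width: 0.0007
grip_force: 0.0
```

Emit:
{"api": "step_arm", "payload": {
  "delta_pos": [
    [-0.3,-1,0],
    [-0.3,-1,0],
    [-0.3,-1,0],
    [-0.3,-1,0],
    [0,-1,0],
    [0,-1,0],
    [0,-1,0],
    [0,-1,0]
  ],
  "turn": [0,0,0,0,0,0,0,0]
}}

```text
time: 41.85
ee_pos: [0.1448, -0.6401, 0.2834]
eef_rot: [0.737, -0.673, -0.063, -0.014]
ft_force: [0.3, 0.2, -0.0]
width: 0.0007
grip_force: 0.0
```

Run:
```python
from h import *
show()
```

```text
41.85 [ 0.1448 -0.6401  0.2834] R [[0.087, -0.993, -0.075], [-0.99, -0.095, 0.105], [-0.111, 0.065, -0.992]] q [ 1.37  0.49 -0.18  1.13  0.12  1.66 -1.84] F [ 0.3  0.2 -0. ] w 0.0007 0.0
```

Emit:
{"api": "step_arm", "payload": {
  "delta_pos": [
    [0.1,-1,0],
    [0.1,-1,0],
    [0.1,-1,0],
    [0.1,-1,0],
    [0.1,-1,0],
    [0.1,-1,0],
    [0.1,-1,0],
    [0.1,-1,0],
    [0.2,-1,0.5],
    [0.2,-1,0.5],
    [0.2,-1,0.5],
    [0.2,-1,0.5]
  ],
  "turn": [0,0,0,0,0,0,0,0,0,0,0,0]
}}

```text
time: 43.05
ee_pos: [0.1612, -0.8078, 0.2685]
eef_rot: [0.743, -0.666, -0.064, -0.008]
ft_force: [-0.3, 0.6, -0.4]
width: 0.0004
grip_force: 0.0
```

Emit:
{"api": "step_arm", "payload": {
  "delta_pos": [
    [0.2,-1,0.5],
    [0.2,-1,0.5],
    [0.2,-1,0.5],
    [0.2,-1,0.5],
    [0.2,-1,0.5],
    [0.2,-1,0.5],
    [0.2,-1,0.5],
    [0.2,-1,0.5],
    [0.2,-1,0.5],
    [0.2,-1,0.5],
    [0.2,-1,0.5],
    [0.2,-1,0.5]
  ],
  "turn": [0,0,0,0,0,0,0,0,0,0,0,0]
}}

```text
time: 44.25
ee_pos: [0.1595, -0.8178, 0.3401]
eef_rot: [0.746, -0.665, -0.019, 0.037]
ft_force: [-0.1, -0.1, 0.8]
width: 0.0005
grip_force: 0.0
```

Run:
```python
from h import *
show()
```

```text
44.25 [ 0.1595 -0.8178  0.3401] R [[0.116, -0.99, -0.077], [-0.993, -0.114, -0.031], [0.022, 0.08, -0.997]] q [ 1.41  1.05 -1.47  0.16  1.47  2.06 -1.76] F [-0.1 -0.1  0.8] w 0.0005 0.0
```

Emit:
{"api": "step_arm", "payload": {
  "delta_pos": [
    [0.3,-1,0.3],
    [0.3,-1,0.3],
    [0.3,-1,0.3],
    [0.3,-1,0.3],
    [0.3,-1,0.3],
    [0.3,-1,0.3],
    [0.3,-1,0.3],
    [0.3,-1,0.3],
    [0.3,-1,0.3],
    [0.3,-1,0.3],
    [0.3,-1,0.3],
    [0.3,-1,0.3]
  ],
  "turn": [0,0,0,0,0,0,0,0,0,0,0,0]
}}

```text
time: 45.45
ee_pos: [0.1821, -0.811, 0.3683]
eef_rot: [0.746, -0.663, -0.012, 0.061]
ft_force: [-0.6, 0.1, 0.5]
width: 0.0006
grip_force: 0.0
```

Run:
```python
from h import *
show()
```

```text
45.45 [ 0.1821 -0.811   0.3683] R [[0.12, -0.988, -0.098], [-0.991, -0.112, -0.076], [0.064, 0.107, -0.992]] q [ 1.37  1.02 -1.47  0.16  1.51  2.06 -1.78] F [-0.6  0.1  0.5] w 0.0006 0.0
```

Emit:
{"api": "step_arm", "payload": {
  "delta_pos": [
    [0.2,-1,-0.7],
    [0.2,-1,-0.7],
    [0.2,-1,-0.7],
    [0.2,-1,-0.7],
    [0.2,-1,-0.7],
    [0.2,-1,-0.7],
    [0.2,-1,-0.4],
    [0.2,-1,-0.4],
    [0.2,-1,-0.4],
    [0.2,-1,0]
  ],
  "turn": [0,0,0,0,0,0,0,0,0,0]
}}

```text
time: 46.45
ee_pos: [0.1946, -0.9064, 0.2199]
eef_rot: [0.747, -0.66, 0.016, 0.081]
ft_force: [-0.2, -0.2, -1.0]
width: 0.0008
grip_force: 0.0
```

Run:
```python
from h import *
show()
```

```text
46.45 [ 0.1946 -0.9064  0.2199] R [[0.129, -0.988, -0.082], [-0.983, -0.116, -0.143], [0.131, 0.099, -0.986]] q [ 1.23  1.16  0.38  0.16 -0.24  1.71 -1.7 ] F [-0.2 -0.2 -1. ] w 0.0008 0.0
```

Emit:
{"api": "step_arm", "payload": {
  "delta_pos": [
    [0.4,-1,0.4],
    [0.4,-1,0.4],
    [0.4,-1,0.4],
    [0.4,-1,0.4],
    [0.4,-1,0.4],
    [0.4,-1,0.4],
    [0.4,-1,0.4],
    [0.4,-1,0.4],
    [0.4,-1,0.4],
    [0.4,-1,0.4],
    [0.4,-1,0.4],
    [0.4,-1,0.4]
  ],
  "turn": [0,0,0,0,0,0,0,0,0,0,0,0]
}}

```text
time: 47.65
ee_pos: [0.2438, -0.9685, 0.2503]
eef_rot: [0.741, -0.647, 0.108, 0.144]
ft_force: [0.5, -0.1, -0.4]
width: 0.0
grip_force: 0.0
```

Run:
```python
from h import *
show()
```

```text
47.65 [ 0.2438 -0.9685  0.2503] R [[0.139, -0.99, -0.025], [-0.928, -0.121, -0.353], [0.346, 0.073, -0.935]] q [ 1.16  1.22  1.27  0.16 -1.11  1.53 -1.67] F [ 0.5 -0.1 -0.4] w 0.0 0.0
```

Emit:
{"api": "step_arm", "payload": {
  "delta_pos": [
    [0.4,-1,0.4],
    [0.4,-1,0.4],
    [0.4,-1,0.4],
    [0.4,-1,0.4],
    [0.4,-1,0.4],
    [0.4,-1,0.4],
    [0.4,-1,0.4],
    [0.4,-1,0.4],
    [0.4,-1,0.4],
    [0.4,-1,0.4],
    [0.4,-1,0.4],
    [0.4,-1,0.4]
  ],
  "turn": [0,0,0,0,0,0,0,0,0,0,0,0]
}}

```text
time: 48.85
ee_pos: [0.284, -1.0371, 0.2825]
eef_rot: [0.723, -0.625, 0.205, 0.209]
ft_force: [-13.7, -1.1, 1.9]
width: 0.0007
grip_force: 0.0
```

Run:
```python
from h import *
show()
```

```text
48.85 [ 0.284  -1.0371  0.2825] R [[0.134, -0.99, 0.036], [-0.819, -0.131, -0.559], [0.558, 0.045, -0.828]] q [ 1.14  1.22  1.27  0.16 -1.1   1.28 -1.69] F [-13.7  -1.1   1.9] w 0.0007 0.0
```

Emit:
{"api": "step_arm", "payload": {
  "delta_pos": [
    [-0.6,0.6,0],
    [-0.6,0.8,0],
    [-0.5,0.9,0],
    [-0.4,1,0],
    [-0.3,1,0],
    [-0.3,1,0],
    [-0.2,1,0],
    [-0.1,1,0],
    [0,1,0],
    [0.1,1,0],
    [0.2,1,0],
    [0.3,1,0]
  ],
  "turn": [0,0,0,0,0,0,0.5,0.7,0.7,0.7,0.7,0.7]
}}

```text
time: 50.05
ee_pos: [0.2376, -0.7622, 0.285]
eef_rot: [0.853, -0.432, 0.252, 0.152]
ft_force: [0.8, -0.8, 0.9]
width: 0.0006
grip_force: 0.0
```

Run:
```python
from h import *
show()
```

```text
50.05 [ 0.2376 -0.7622  0.285 ] R [[0.5, -0.813, 0.298], [-0.66, -0.581, -0.476], [0.56, 0.041, -0.827]] q [ 0.41  0.56  1.25  1.55 -0.98  0.98 -0.65] F [ 0.8 -0.8  0.9] w 0.0006 0.0
```

Emit:
{"api": "step_arm", "payload": {
  "delta_pos": [
    [0.3,1,0],
    [0.3,1,0],
    [0.3,1,0],
    [0.3,1,0],
    [0.3,1,0],
    [0.3,1,0],
    [0.3,1,0],
    [0.3,1,0],
    [0.3,1,0],
    [0.3,1,0],
    [0.3,1,0],
    [0.3,1,0]
  ],
  "turn": [0.7,0.7,0.7,0.7,0.7,0.7,0.7,0.7,0.7,0.7,0.7,0.7]
}}

```text
time: 51.25
ee_pos: [0.3279, -0.4624, 0.2852]
eef_rot: [0.955, 0.034, 0.294, 0.012]
ft_force: [1.0, 0.2, -0.6]
width: 0.0003
grip_force: 0.0
```

Run:
```python
from h import *
show()
```

```text
51.25 [ 0.3279 -0.4624  0.2852] R [[0.825, 0.058, 0.562], [0.071, -0.997, -0.003], [0.561, 0.042, -0.827]] q [-0.02 -0.11  1.19  1.87 -0.5   1.11 -0.15] F [ 1.   0.2 -0.6] w 0.0003 0.0
```

Emit:
{"api": "step_arm", "payload": {
  "delta_pos": [
    [0.3,1,0],
    [0.3,1,0],
    [0.3,1,0],
    [0.3,1,-0.2],
    [0.3,1,-0.3],
    [0.3,1,-0.4],
    [0.3,1,-0.5],
    [0.3,1,-0.5],
    [0.3,1,-0.5],
    [0.3,1,-0.5],
    [0.3,1,-0.5],
    [0.3,0.9,-0.5]
  ],
  "turn": [0.3,0.3,0.3,0.3,0.3,0.3,0.3,0.3,0.3,0.3,0,0]
}}

```text
time: 52.45
ee_pos: [0.4181, -0.1647, 0.1873]
eef_rot: [0.934, 0.203, 0.291, -0.041]
ft_force: [0.3, 0.1, -0.5]
width: 0.0003
grip_force: 0.0
```

Run:
```python
from h import *
show()
```

```text
52.45 [ 0.4181 -0.1647  0.1873] R [[0.748, 0.402, 0.528], [0.355, -0.914, 0.194], [0.56, 0.042, -0.827]] q [-0.06 -0.39  0.6   2.31 -0.33  0.8  -0.41] F [ 0.3  0.1 -0.5] w 0.0003 0.0
```

Emit:
{"api": "step_arm", "payload": {
  "delta_pos": [
    [0.4,0,-0.6],
    [0.4,0,-0.6],
    [0,0,-0.6],
    [0,0,-0.6],
    [0,0,-0.6],
    [0,0,-0.6],
    [0,0,-0.6],
    [0,0,-0.6],
    [0,0,-0.6]
  ],
  "turn": [0,0,0,0,0,0,0,0,0]
}}

```text
time: 53.35
ee_pos: [0.4381, -0.1659, 0.0524]
eef_rot: [0.934, 0.203, 0.291, -0.04]
ft_force: [0.8, 1.2, -0.3]
width: 0.0006
grip_force: 0.0
```

Run:
```python
from h import *
show()
```

```text
53.35 [ 0.4381 -0.1659  0.0524] R [[0.748, 0.402, 0.528], [0.355, -0.915, 0.193], [0.561, 0.043, -0.827]] q [-0.34 -0.02  0.98  2.42 -0.94  0.6   0.26] F [ 0.8  1.2 -0.3] w 0.0006 0.0
```

Emit:
{"api": "step_arm", "payload": {
  "delta_pos": [
    [0.2,0,0],
    [0.3,0.03,0],
    [0.4,0.04,0],
    [0.5,0.05,0],
    [0.5,0.05,0],
    [0.5,0.05,0],
    [0.5,0.05,0],
    [0.5,0.05,0],
    [0.4,0.04,0],
    [0.3,0.03,0],
    [0.3,0.03,0],
    [0,0,0]
  ],
  "turn": [0,0,-0.2,-0.4,-0.4,-0.4,-0.4,-0.3,0,0,0,0]
}}

```text
time: 54.55
ee_pos: [0.5488, -0.1547, 0.0529]
eef_rot: [0.952, 0.085, 0.294, -0.004]
ft_force: [-3.4, 2.1, -0.3]
width: 0.0005
grip_force: 1.4
```

Run:
```python
from h import *
show()
```

```text
54.55 [ 0.5488 -0.1547  0.0529] R [[0.813, 0.163, 0.559], [0.159, -0.986, 0.057], [0.56, 0.042, -0.827]] q [-0.47  0.16  0.87  2.3  -1.14  0.41 -0.03] F [-3.4  2.1 -0.3] w 0.0005 1.4
```

Emit:
{"api": "step_arm", "payload": {
  "delta_pos": [
    [0.3,0.02,0],
    [0.2,0.02,0],
    [0.2,0.02,0],
    [0.1,0,0],
    [0.1,0,0]
  ],
  "turn": [0,0,0,0,0]
}}

```text
time: 55.05
ee_pos: [0.5702, -0.1534, 0.0526]
eef_rot: [0.952, 0.084, 0.293, -0.004]
ft_force: [-4.4, 2.5, 0.9]
width: 0.0004
grip_force: 2.1
```

Emit:
{"api": "step_arm", "payload": {
  "delta_pos": [
    [0.1,0,0],
    [0.1,0,0],
    [0.05,0,0]
  ],
  "turn": [0,0,0]
}}

```text
time: 55.35
ee_pos: [0.5747, -0.1531, 0.0517]
eef_rot: [0.953, 0.084, 0.292, -0.005]
ft_force: [-32.8, 6.1, 22.5]
width: 0.0002
grip_force: 15.8
```

Emit:
{"api": "step_arm", "payload": {
  "delta_pos": [
    [-0.3,0,0],
    [-0.6,0,0],
    [-0.9,0,0],
    [-0.9,0,0.1],
    [-0.5,0,0.5],
    [0,0,0.9],
    [0,0,0.9],
    [0,0,0.9],
    [0,0,0.9],
    [0,0,0.6],
    [-0.3,0,0],
    [0,0,0]
  ],
  "turn": [0,0,0,0,0,0,0,0,0,0,0,0]
}}

```text
time: 56.55
ee_pos: [0.4895, -0.1534, 0.1685]
eef_rot: [0.952, 0.084, 0.294, -0.005]
ft_force: [0.1, -0.8, 0.4]
width: 0.0004
grip_force: 0.0
```

Run:
```python
from h import *
show()
b=snap('side')
cv2.imwrite('pics/k.png',cv2.resize(b['image'][170:380,150:460,::-1],None,fx=2.4,fy=2.4))
```

```text
56.55 [ 0.4895 -0.1534  0.1685] R [[0.814, 0.162, 0.558], [0.156, -0.986, 0.059], [0.56, 0.039, -0.828]] q [-0.23 -0.3   0.56  2.31 -0.18  0.56 -0.91] F [ 0.1 -0.8  0.4] w 0.0004 0.0
```

View pics/k.png

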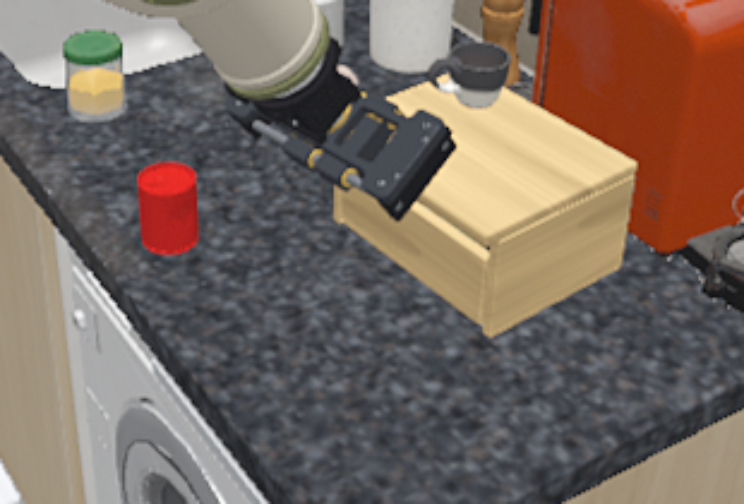

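Emit:
{"api": "step_arm", "payload": {
  "delta_pos": [
    [0,0,0.3],
    [0,0,0],
    [0,0,0],
    [0,0,0],
    [0,0,0],
    [0,0,0]
  ],
  "turn": [0,0,0,0,0,0]
}}

```text
time: 57.2
ee_pos: [0.4901, -0.1529, 0.1757]
eef_rot: [0.952, 0.084, 0.293, -0.005]
ft_force: [-0.8, -0.4, 0.8]
width: 0.0004
grip_force: 0.0
```

Run:
```python
from h import *
t=pts(snap('side'));o=np.load('ab.npz')['tb']
g=lambda t:np.nanmedian((t[290:300,335:350,0]*.996+t[290:300,335:350,1]*.089))
print(g(t),g(o),t[295,342],o[295,342]);d=g(t)-g(o)
if abs(d)<.0035: print(close_job())
```

```text
0.5555257521562798 0.555076231626992 [ 0.57188185 -0.16430149  0.02168204] [ 0.57294318 -0.16306133  0.02037882]
the job is handed in; nothing more can be done
None
```

The drawer was pressed open, the tin was stood upright in it, and the drawer was pressed shut and has caught: its front is within 0.5 mm of where it started. I handed the job in at about 57 s; the result isn't shown, the tin couldn't be seen once the drawer was shut, the jar and cup looked unmoved, and the gripper briefly touched something off to the right (about 14 N).

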